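Spread a snap ring onto a tripod's pan axle

TASK

Fit the yellow snap ring to the tripod head's steel axle: lift the red-handled ring pliers from their wooden stand, put their two pins through the eyelets of the ring, squeeze the handles to spread it, carry it over the top of the axle and slide it down until it is level with the dark groove. Finish while holding it there: still squeezed wide open, level, at the height of the groove and around the axle without rubbing on it, carried by the pliers alone. Leave the other things on the table where they are.

Things in the scene. Friction and masses are not known exactly. Their poses are not given: they have to be found in the camera images.
- head: Fixed tripod pan head: black base 92 mm across, 22 mm high, three leg yokes reaching 61 mm from the axis, an aluminium disc 82 mm across up to 34 mm, a black collar 60 mm across up to 44 mm, then the upright steel axle stub, 40 mm across, top at 94 mm (last 3.5 mm tapered). Origin on the axle's axis at table height, z up. The axle is round: any yaw of the ring will do.
- groove (a point): Point on the axle's axis at mid-height of the groove, 70 mm above the table. The groove is the dark band on the axle, 11 mm high (64.5 to 75.5 mm), 36 mm across.
- ring_stand: Fixed blue block 92 x 84 mm, top 30 mm above the table, on which the ring lies. A trench 25 mm deep runs along its y under the eyelets (x = -38.5 to -21 mm of its frame), so that pins can pass down through them. A white stub 16 mm across, 6 mm high, stands in the ring's middle. Origin under that stub at table height; same yaw as the ring at the start.
- clip: Loose yellow snap ring, 34 g, flat, 5 mm thick, an open C, 38 mm inside when relaxed (axle: 40 mm). This body is the stiff back of the C. Origin: centre of the relaxed ring, at its underside; z up, opening and eyelets towards its -x. Spread by pins, its back moves about 5 mm towards the pins. Its pose stays readable while it hangs on the pliers.
- clip_mid (a point): Middle of the ring's opening when spread, at half thickness: 4.5 mm towards -x from the ring's origin and 2.5 mm above its underside. It belongs on the axle's axis; fully spread, the ring then clears the axle by 2.5 to 3 mm all round.
- clip_l (a joint): Opening angle of the ring's +y arm about an upright pivot at x = +22 mm of the ring: 0 relaxed, about 0.25 rad with the pliers squeezed fully. Springy: about 2 N at the eyelet to start, 5 N at full spread. The ring is wide enough for the axle from 0.2 on.
- clip_r (a joint): The same for the ring's -y arm.
- eye_l (a point): Centre of the eyelet of the ring's +y arm, at half thickness: a hole 10 (x) x 9 (y) mm in a lug 20 x 19 mm; relaxed it lies at x = -32, y = +14 mm of the ring.
- eye_r (a point): The same eyelet of the -y arm, relaxed at x = -32, y = -14 mm of the ring.
- pliers: Ring pliers, about 150 g, upright in their stand, red handles up, pins down; alike both ways round. Origin at the pivot, 115 mm above the table at the start; z up, the halves lie to +y and -y and move in the y-z plane; squeezing the handles spreads the pins. A dark cross bar 52 (x) x 12 x 8 mm at the pivot rests in the stand's notches. The splayed pins carry the ring by friction.
- handle_l (a point): Where to grip the pliers' +y handle: on its outside, 50 mm above the pivot. Grip both handles together along the pliers' y. Handles are 16 mm wide (x), 8 mm thick, tops about 60 mm above the pivot; relaxed they lean apart by 0.23 rad each, about 54 mm over the outside at the top; fully squeezed they are upright, 28 mm over the outside.
- handle_r (a point): The same on the -y handle. A return spring needs about 8 N on each handle to start, and about 20 N on each holds them fully squeezed with the ring on. A grip of 4 to 6 N lifts the pliers relaxed; 30 to 35 N squeezes them to their stop. Squeeze smoothly and without pressing down on the ring, or it may jam on its stand.
- pliers_l (a joint): Squeeze angle of the pliers' +y half: 0 relaxed, 0.23 rad at the stop; the -y half moves with it.
- pin_l (a point): Middle of the +y half's pin, 2.5 mm below its shoulder. The pin is 4 mm thick, round-ended, and reaches 14 mm below a flat shoulder of 16 (x) x 11 mm; shoulder 68 mm, pin end 82 mm below the pivot. Relaxed, the pins are upright at x = 0, y = +14 and -14 mm, as far apart as the relaxed eyelets.
- pin_r (a point): The same on the -y half. Fully squeezed, the pins splay outwards by 0.23 rad, are about 60 mm apart and 4 to 5 mm higher relative to the pivot; the pivot itself sinks about as much between fingers that hold the handle tops, so the ring hardly rises.
- pliers_stand: Fixed light wooden stand 70 x 60 mm with two posts at x = +20 and -20 mm, 30 mm wide, 120 mm high; the pliers' cross bar lies in notches 15 mm wide at 111 mm height. Lift the pliers straight up by 95 mm to clear it. Origin under the pliers at table height; same yaw as the pliers at the start.
- carton_a: loose magenta carton 110 x 75 x 35 mm, not part of the job; origin under its centre.
- carton_b: loose magenta carton 110 x 75 x 35 mm, not part of the job; origin under its centre.
- phone: loose black phone 150 x 72 x 9 mm, not part of the job; origin under its centre.
- screwdriver: loose screwdriver, orange handle, 170 mm long, lying about along x, not part of the job; origin under its centre.
- marker: loose green pen, 12 mm thick, 130 mm long, lying about along x, not part of the job; origin under its centre.
- grease: loose small jar, 44 mm across, 55 mm high, not part of the job; origin under its centre.
- lens: loose black camera lens, 72 mm across, 55 mm high, not part of the job; origin under its centre.
- spool: loose flat grey reel, 100 mm across, 8 mm high, with a centre hole, not part of the job; origin under its centre.
Not all that is in view belongs to the job. There is more than one size of the clip; the one meant has the size given above.

How it is judged:
By the outcome, as a careful person would: the job done as asked, in the order asked, and still so for the second after the job is handed in, while the arm keeps its last pose, push and grip.
It also fails if it takes over 61 s, if anything falls off the work surface, if the arm or the gripper's body presses on something with over 40 N, if the wrist force passes 120 N, or if a joint passes its speed limit or range.

ROBOT

A 7-joint arm with a two-finger parallel gripper is mounted at the origin on the work surface. World frame = base frame: x ahead of the robot, y to its left, z up, the work surface at z = 0. Lengths are in m, angles in rad, forces in N, time in s.
With the tool pointing down it reaches from about 0.35 to 0.9 m from the base axis. Payload 8.1 kg.
Tool frame: the origin (TCP) lies between the finger pads; the fingertips stand 8 mm ahead of it and the grasp point (between the pads) lies 11 mm behind it; z points along the fingers, y is the line along which they close (so a half turn about z gives the same grasp; the last joint's range is limited). The gripper opens to 92 mm and grips with 3 to 60 N. Pads are 19 mm wide; open, the fingers measure 130 mm over their backs; the gripper's body (75 mm by 190 mm) begins 47 mm behind the grasp point.
Start: joints at [-1.441, 0.434, 0.025, 1.573, -0.012, 1.134, -0.075], TCP at [0.144, 0.608, 0.235] pointing down, gripper open.
Joint ranges: [-2.62, 2.62], [-0.44, 2.09], [-1.27, 1.32], [0.08, 2.57], [-1.32, 4.46], [0.12, 2], [-2.74, 2.74]. Speed limits (rad/s): [2.22, 2.22, 3.01, 3.01, 3.14, 3.14, 3.14].

INTERFACE

Orientations are given as a unit quaternion [x, y, z, w].
In Python, from plant import env gives the robot as it stands. The module is installed in compiled form; this text tells all that it offers. Calls block until the motion is done:
- env.move_ptp(position, orientation): joint-space move of the TCP to a pose.
- env.movel(position, ori=None, feed=0.15, contact_N=None): straight line of the TCP; ori=None keeps the orientation; feed is the mean speed in m/s. With contact_N (N) it stops when the force on the tool has changed by that much, and returns True; else False.
- env.move_joints(angles): joint-space move.
- env.command_gripper(opening, effort=None): finger opening in m; effort is the grip in N (None keeps the last); returns when the fingers have stopped.
- env.hold(seconds).
- env.ik(position, orientation): joint angles nearest the present ones, or None.
- env.get_image(name): name is "scene" or "top"; returns a dict with "img" (480x640x3 uint8, blue, green, red), "depth" (480x640 float32, m along the optical axis (not along the pixel's ray), 0 where there is no reading), "mtx" (3x3 intrinsics, pixels), "D" ([k1, k2, p1, p2, k3] as OpenCV has them; the pictures are not rectified), "world_from_camera" (4x4, takes a point from camera to world coordinates). Camera axes: x right, y up, looking along -z (the intrinsics and any distortion apply to the point x, -y, -z); pixel columns grow to the right and rows downward; lengths in m; the calibration is good to about 2 mm. A picture is of the moment at which its call begins.
A pose or a line that the arm cannot do raises env.PlanningError and nothing moves.
- env.hand_in(): hands the job in; it is judged then, once.
Readings, each from a call of its own:
- env.current_clock(): time.
- env.current_joint_positions(): joint angles.
- env.current_qvel(): joint speeds.
- env.current_effort(): joint torques, N m.
- env.current_tool_pos(): TCP position.
- env.current_orientation(): TCP orientation.
- env.current_ft_force(): force on the tool from outside, world axes, zero at the start.
- env.current_ft_torque(): the same for the moment, N m.
- env.current_finger_gap(): finger opening in m.
- env.current_finger_force(): force on a finger pad.
Only numpy, scipy, OpenCV 4.12 (cv2) and the standard library are available. Lean on these libraries where they do the work, as an engineer would, in place of code of your own. Each camera call takes 0.05 s, during which the arm holds its last target. There are 200 camera calls.

## Working session

There is one attempt and no reset: what is moved stays moved. The work goes in short steps, each a Python script; the robot and the scene stay as the last script left them, time stands still between calls to the robot, and variables do not carry over. Pictures are saved under pics/ and viewed, at most 10 in all, crops included, and the job is handed in when it is done.

```bash
mkdir -p pics; cat > h.py <<'E'
import numpy as np, cv2
from plant import env
def grab(n):
    d=env.get_image(n); np.savez('pics/%s_last.npz'%n,**d); return d
def cloud(d):
    h,w=d['depth'].shape
    u,v=np.meshgrid(np.arange(w),np.arange(h))
    p=cv2.undistortPoints(np.stack([u,v],-1).reshape(-1,1,2).astype(np.float64),d['mtx'],d['D']).reshape(h,w,2)
    z=d['depth']
    c=np.stack([p[...,0]*z,-p[...,1]*z,-z,np.ones_like(z)],-1)
    P=(c@d['world_from_camera'].T)[...,:3]; P[z==0]=np.nan
    return P
E
python3 - <<'E'
from h import *
for n in ('scene','top'):
    d=grab(n); cv2.imwrite('pics/%s1.png'%n,d['img']); print(n,d['world_from_camera'].round(3).tolist(),d['mtx'].round(1).tolist(),d['D'])
print(env.current_clock(),env.current_orientation())
E
```

```text
scene [[-0.74, -0.341, 0.579, 1.112], [0.672, -0.367, 0.643, 0.597], [-0.007, 0.865, 0.501, 0.622], [0.0, 0.0, 0.0, 1.0]] [[439.7, 0.0, 325.8], [0.0, 439.7, 236.1], [0.0, 0.0, 1.0]] [0.03109809 0.         0.         0.         0.        ]
top [[-0.029, 0.996, -0.087, 0.461], [-0.999, -0.03, -0.011, -0.017], [-0.014, 0.087, 0.996, 1.275], [0.0, 0.0, 0.0, 1.0]] [[556.7, 0.0, 326.7], [0.0, 556.7, 239.6], [0.0, 0.0, 1.0]] [-0.10216043  0.          0.          0.          0.        ]
0.1 [ 1.16144384e-01  9.93232098e-01 -6.94397266e-04 -1.72342853e-05]
```

View pics/scene1.png

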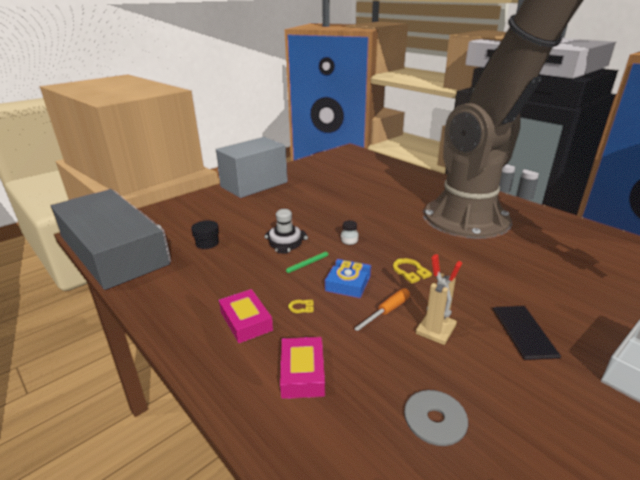

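View pics/top1.png

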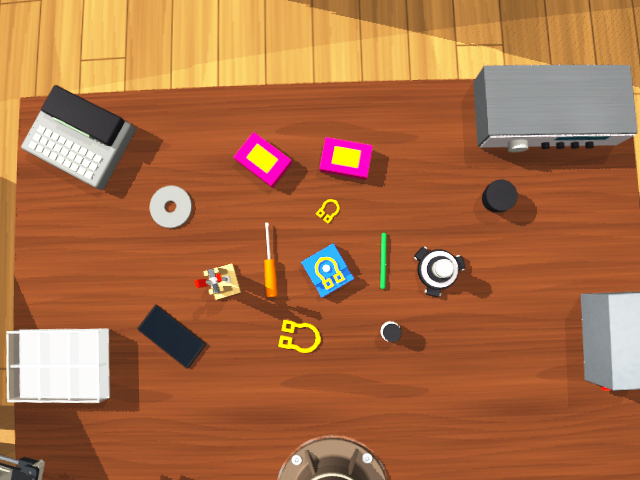

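```bash
python3 - <<'E'
from h import *
L=lambda n:dict(np.load('pics/%s_last.npz'%n))
t=L('top'); s=L('scene'); T=cloud(t); S=cloud(s)
def crop(d,u0,v0,w,h,k): return cv2.resize(d['img'][v0:v0+h,u0:u0+w],None,fx=k,fy=k,interpolation=cv2.INTER_CUBIC)
a=crop(t,280,195,100,75*4//3,4);b=crop(t,190,245,70,70,4);c=crop(s,400,240,80,110,4)
out=np.zeros((600,800,3),np.uint8);out[:400,:400]=crop(t,275,195,100,100,4)
out[:280,400:680]=b; 
e=crop(s,415,245,60,100,3); out[290:590,400:580]=e
e=crop(s,320,250,60,60,3); out[290:470,600:780]=e
e=crop(t,405,235,75,65,3)[:190]; out[405:595,:225]=e
cv2.imwrite('pics/c1.png',out)
def hsv(d): return cv2.cvtColor(d['img'],cv2.COLOR_BGR2HSV)
def rep(name,P,m):
    p=P[m&np.isfinite(P[...,0])]; r=cv2.minAreaRect((p[:,:2]*1000).astype(np.float32))
    print(name,len(p),'mean',p.mean(0).round(4),'min',p.min(0).round(3),'max',p.max(0).round(3),'rect',np.round(r[0],1),np.round(r[1],1),round(r[2],1))
u,v=np.meshgrid(np.arange(640),np.arange(480))
def box(u0,u1,v0,v1): return (u>=u0)&(u<u1)&(v>=v0)&(v<v1)
for n,d,P,bs,bp,bh in (('top',t,T,box(290,365,235,305),box(185,250,255,310),box(405,475,240,305)),('scene',s,S,box(315,380,250,305),box(410,470,245,350),box(255,315,200,260))):
    H=hsv(d); h,sa,va=H[...,0],H[...,1],H[...,2]
    z=P[...,2]
    rep(n+' stand',P,bs&(h>95)&(h<125)&(sa>120)&(z>.024)&(z<.036))
    rep(n+' ring',P,bs&(h>20)&(h<35)&(sa>120)&(va>120)&(z>.02))
    rep(n+' stub',P,bs&(sa<60)&(va>150)&(z>.031))
    rep(n+' red',P,bp&((h<6)|(h>174))&(sa>170)&(va>90)&(z>.11))
    rep(n+' pl z>.1',P,bp&(z>.1)&(z<.2))
    rep(n+' posts',P,bp&(z>.112)&(z<.126)&(h>12)&(h<30))
    rep(n+' base',P,bp&(z>.005)&(z<.03)&(h>12)&(h<30)&(va>120))
    rep(n+' axle',P,bh&(z>.088)&(z<.1))
    rep(n+' disc',P,bh&(z>.028)&(z<.037)&(sa<60)&(va>120))
E
```

```text
top stand 948 mean [0.5077 0.0014 0.0294] min [ 0.444 -0.059  0.024] max [0.56  0.056 0.036] rect [502.   -1.7] [91.4 83.3] 28.7
top ring 225 mean [ 0.4952 -0.0052  0.0345] min [ 0.461 -0.037  0.029] max [0.531 0.025 0.04 ] rect [499.2  -3.6] [67.2 48.2] 29.2
top stub 60 mean [0.5074 0.0035 0.0346] min [ 0.468 -0.018  0.031] max [0.531 0.025 0.04 ] rect [502.5   6.2] [42.1 59.9] 73.5
top red 121 mean [0.481  0.2422 0.1611] min [0.47  0.207 0.132] max [0.497 0.261 0.175] rect [483.2 234.9] [15.7 54.7] 15.2
top pl z>.1 422 mean [0.4824 0.2361 0.1322] min [0.455 0.207 0.1  ] max [0.511 0.261 0.175] rect [483.1 234.9] [51.4 54.4] 18.0
top posts 141 mean [0.4824 0.2336 0.1194] min [0.455 0.214 0.112] max [0.511 0.255 0.126] rect [482.9 234.2] [50.9 32. ] 16.2
top base 406 mean [0.4806 0.2223 0.0117] min [0.443 0.197 0.005] max [0.524 0.269 0.029] rect [483.5 233.8] [70.6 61.2] 16.0
top axle 272 mean [ 0.4962 -0.2532  0.0933] min [ 0.477 -0.274  0.088] max [ 0.515 -0.234  0.099] rect [ 496.  -254.2] [39.6 38.4] 87.9
top disc 416 mean [ 0.4971 -0.2486  0.033 ] min [ 0.456 -0.293  0.028] max
[... 542 characters left out ...]
1] rect [485.3 235.8] [17.8 54.1] 17.6
scene pl z>.1 636 mean [0.491  0.2381 0.1308] min [0.455 0.208 0.1  ] max [0.514 0.263 0.171] rect [483.3 235.2] [56.1 54. ] 18.0
scene posts 178 mean [0.4921 0.2394 0.1186] min [0.46  0.218 0.112] max [0.514 0.257 0.126] rect [485.6 237.8] [51.4 31. ] 11.0
scene base 656 mean [0.4732 0.2212 0.0122] min [0.32  0.043 0.005] max [0.525 0.273 0.03 ] rect [408.8 167.6] [291.1  82.7] 42.6
scene axle 93 mean [ 0.5014 -0.2492  0.0919] min [ 0.481 -0.271  0.089] max [ 0.519 -0.232  0.095] rect [ 500.6 -250.6] [36.5 36.9] 14.5
scene disc 176 mean [ 0.5108 -0.2355  0.0323] min [ 0.458 -0.285  0.028] max [ 0.539 -0.21   0.037] rect [ 503.6 -243.2] [64.2 79.7] 63.0
```

View pics/c1.png

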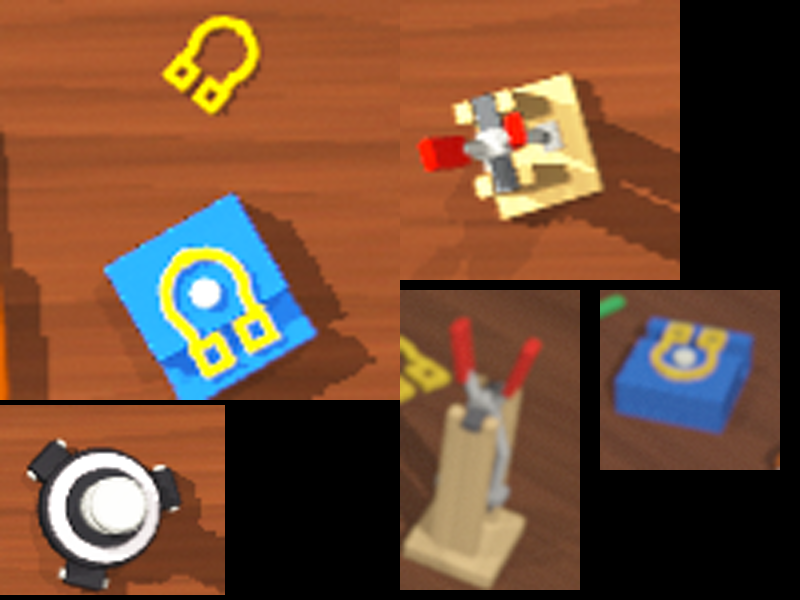

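Rings in the top view: small at (328,210) on the table, large at (300,336) on the table, and a medium one at (327,270) on the blue stand. The last fits: outer outline about 67 x 48 mm, on the blue block around the white stub. The crop confirms it, with its eyelets toward (328,284) and (340,277). That makes the ring's yaw about 29°. The pliers are at (222,282), yaw about 16.5°.

```bash
cat >> h.py <<'E'
def quat(deg):  # tool down, tool y at yaw deg+90 (pliers x at yaw deg)
    a=np.radians((deg+180)/2); return np.array([np.cos(a),np.sin(a),0,0])
def off(deg,x,y=0):
    r=np.radians(deg); return np.array([np.cos(r)*x-np.sin(r)*y,np.sin(r)*x+np.cos(r)*y])
E
python3 - <<'E'
from h import *
t=dict(np.load('pics/top_last.npz')); T=cloud(t); H=cv2.cvtColor(t['img'],cv2.COLOR_BGR2HSV)
sub=np.s_[258:279,316:337]
m=(H[sub][...,1]<90)&(H[sub][...,2]>170); p=T[sub][m]; print('stub',len(p),np.median(p,0).round(4),((p.min(0)+p.max(0))/2).round(4))
m=(H[...,0]>20)&(H[...,0]<35)&(H[...,1]>120)&(T[...,2]>.031)&(T[...,2]<.039)
m[:, :295]=0;m[:,365:]=0; m[:235]=0; m[305:]=0
p=T[m][:,:2]*1000-[505,0]
q=np.stack([off(-29,*k) for k in p]); print('ring frame extents',q.min(0).round(1),q.max(0).round(1), np.percentile(q,[2,98],0).round(1))
for nm,P,d in (('pick',[.4832,.2346,.155],16.5),('up',[.4832,.2346,.255],16.5),('ring',[.479,-.015,.145],29),('axle',[.477,-.265,.19],29),('axle0',[.474,-.254,.19],0)):
    for k in (0,180):
        j=env.ik(P,quat(d+k)); print(nm,k,None if j is None else np.round(j,2))
E
```

```text
stub 88 [5.061e-01 2.000e-04 3.260e-02] [5.058e-01 5.000e-04 1.960e-02]
ring frame extents [-40.1 -24. ] [26.7 23.8] [[-39.6 -22.8]
 [ 25.1  23. ]]
pick 0 [-0.65  0.38  0.14  1.89 -0.06  0.87  1.37]
pick 180 [-1.05  0.43  0.68  1.93 -0.34  0.9  -1.48]
up 0 [-0.69  0.27  0.18  1.77 -0.05  1.1   1.36]
up 180 [-1.1   0.31  0.73  1.8  -0.23  1.11 -1.58]
ring 0 [-0.48  0.32  0.51  2.06 -0.22  0.81  2.23]
ring 180 [-0.82  0.44  1.    2.08 -0.49  0.87 -0.6 ]
axle 0 [ 0.8   0.4  -0.52  1.79  0.24  1.01  2.26]
axle 180 [-0.36  0.57  1.16  1.88 -0.59  1.09 -0.03]
axle0 0 [-0.39  0.55  1.16  1.9  -0.58  1.08  2.58]
axle0 180 [-0.39  0.55  1.16  1.9  -0.58  1.08 -0.56]
```

```bash
python3 - <<'E'
from h import *
q=quat(196.5); P=np.array([.4832,.2346])
env.move_ptp([*P,.26],q); print(env.current_clock(),np.round(env.current_joint_positions(),2),env.current_ft_force().round(2))
print(env.movel([*P,.154],feed=.1,contact_N=8))
env.command_gripper(0.03,5)
print(env.current_clock(),env.current_finger_gap(),env.current_finger_force(),env.current_ft_force().round(2))
print(env.movel([*P,.26],feed=.08)); print(env.current_clock(),env.current_finger_gap(),env.current_finger_force(),env.current_ft_force().round(2),env.current_tool_pos())
d=grab('scene'); t=grab('top')
o=np.zeros((600,800,3),np.uint8); o[:,:400]=cv2.resize(d['img'][180:360,380:500],(400,600)); o[:400,400:]=cv2.resize(t['img'][230:330,170:270],(400,400)); cv2.imwrite('pics/lift.png',o)
E
```

```text
1.9333 [-1.11  0.31  0.73  1.79 -0.23  1.13 -1.59] [-0.07 -0.2   0.61]
False
3.825 0.054192331484129726 5.000004954636097 [0.13 0.41 1.36]
False
5.3 0.05399364120006274 5.000026621855795 [-0.19 -0.21 -1.4 ] [0.48292195 0.23449318 0.25951484]
```

View pics/lift.png

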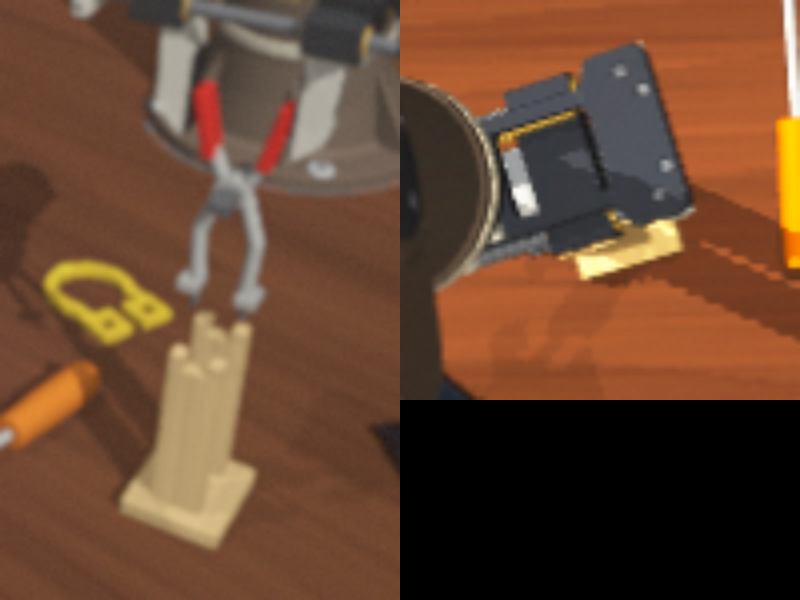

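The pliers hang upright in the fingers: pins near crop (195,295) and (243,310), stand cleared. Next I go above the ring.

```bash
python3 - <<'E'
from h import *
R=np.array([.5062,.0005])+off(29,-32)
env.movel([*R,.26],quat(209),feed=.15); env.movel([*R,.168],feed=.1); env.hold(.2)
print(env.current_clock(),env.current_tool_pos(),np.round(env.current_joint_positions(),2),env.current_finger_gap())
d=grab('scene'); t=grab('top')
o=np.zeros((600,800,3),np.uint8); o[:,:]=cv2.resize(d['img'][215:305,300:420],(800,600),interpolation=cv2.INTER_CUBIC); 
def proj(p,d):
    w=np.linalg.inv(d['world_from_camera']); c=(w@np.append(p,1))[:3]; c=np.array([c[0],-c[1],-c[2]])
    return cv2.projectPoints(c.reshape(1,1,3),np.zeros(3),np.zeros(3),d['mtx'],d['D'])[0].ravel()
T=env.current_tool_pos()
mk=[(R0,z,col) for s in (14,-14) for R0,z,col in ((T[:2]+off(29,0,s),T[2]-.121,(0,0,255)),(T[:2]+off(29,0,s),T[2]-.107,(255,0,255)),(np.array([.5062,.0005])+off(29,-32,s),.035,(0,255,0)))]
mk=[(T[:2]+off(29,0,s*.001),z,c) for s in (14,-14) for z,c in ((T[2]-.121,(0,0,255)),(T[2]-.107,(255,0,255)))]+[(np.array([.5062,.0005])+off(29,-.032,s*.001),.035,(0,255,0)) for s in (14,-14)]
for p,z,c in mk:
    u=proj(np.append(p,z),d); k=((u-[300,215]+.5)*6.667-.5); cv2.circle(o,tuple(int(x) for x in k),3,c,-1); print(u.round(1))
cv2.imwrite('pics/hov.png',o)
E
```

```text
Traceback (most recent call last):
plant.PlanningError: the arm cannot follow that straight line within its joint ranges
```

```bash
cat >> h.py <<'E'
def proj(p,d):
    w=np.linalg.inv(d['world_from_camera']); c=(w@np.append(p,1))[:3]; c=np.array([c[0],-c[1],-c[2]])
    return cv2.projectPoints(c.reshape(1,1,3),np.zeros(3),np.zeros(3),d['mtx'],d['D'])[0].ravel()
E
cat > hov.py <<'E'
from h import *
C=np.array([.5062,.0005]); R=C+off(29,-.032); print(R)
env.movel([*R,.26],quat(209),feed=.15); env.movel([*R,.168],feed=.1); env.hold(.2)
T=env.current_tool_pos()
print(env.current_clock(),T,np.round(env.current_joint_positions(),2),env.current_finger_gap())
d=grab('scene'); t=grab('top')
o=cv2.resize(d['img'][215:305,300:420],(800,600),interpolation=cv2.INTER_CUBIC); 
mk=[(T[:2]+off(29,0,s*.001),z,c) for s in (14,-14) for z,c in ((T[2]-.121,(0,0,255)),(T[2]-.107,(255,0,255)))]+[(C+off(29,-.032,s*.001),.035,(0,255,0)) for s in (14,-14)]
for p,z,c in mk:
    u=proj(np.append(p,z),d); k=((u-[300,215]+.5)*6.667-.5); cv2.circle(o,tuple(int(x) for x in k),3,c,-1); print(u.round(1))
cv2.imwrite('pics/hov.png',o)
E
python3 hov.py
```

```text
[ 0.47821217 -0.01501391]
8.4833 [ 0.47853683 -0.01493819  0.16845622] [-0.67  0.32  0.75  2.05 -0.28  0.87 -0.82] 0.05381007183928535
[357.2 260.8]
[357.4 255.8]
[345.9 258.8]
[346.  253.8]
[357.1 265.1]
[345.9 263.1]
```

View pics/hov.png

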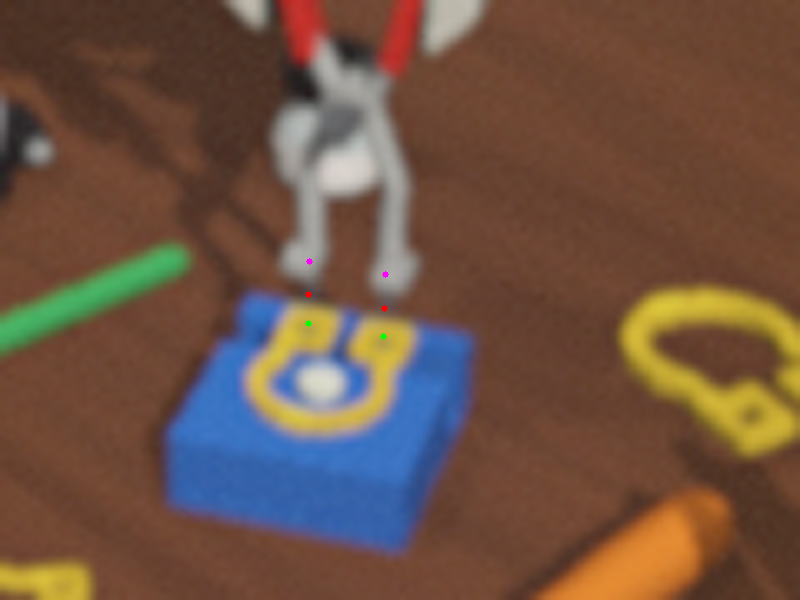

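The shoulders (303,258) and (393,270) and the pin tips (310,293) and (388,300) stand over the eyelets (309,323) and (384,337), which match the prediction. I descend with contact detection.

```bash
python3 - <<'E'
from h import *
R=np.array([.4782,-.0150]); f0=env.current_ft_force()
c=env.movel([*R,.144],feed=.03,contact_N=2.5); env.hold(.2)
print(c,env.current_clock(),env.current_tool_pos().round(4),(env.current_ft_force()-f0).round(2),env.current_finger_gap())
d=grab('scene')
cv2.imwrite('pics/ins.png',cv2.resize(d['img'][215:305,300:420],(800,600),interpolation=cv2.INTER_CUBIC))
E
```

```text
False 9.7333 [ 0.4783 -0.015   0.1442] [-0.14 -0.19  0.2 ] 0.05374398567477426
```

View pics/ins.png

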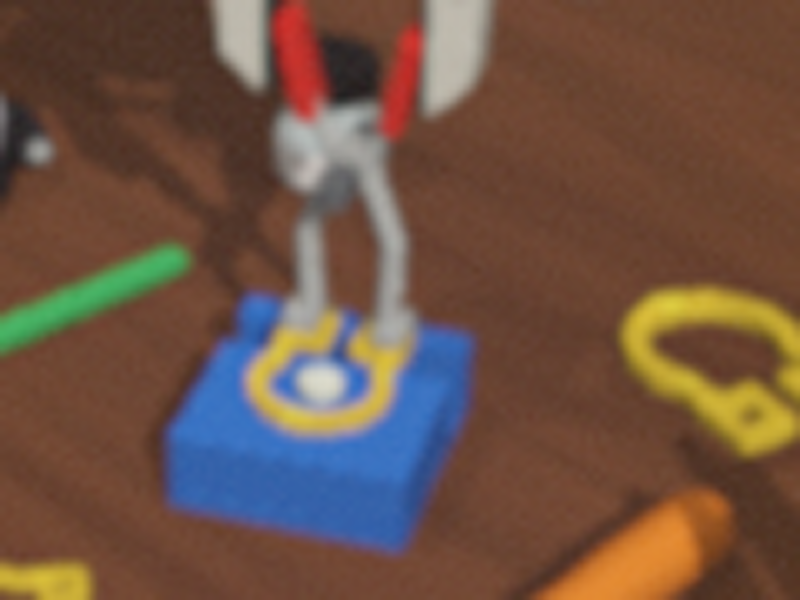

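The pins went in without contact, and the shoulders (305,320) and (393,330) sit just above the lugs. I squeeze in small steps, watching the wrist force.

```bash
python3 - <<'E'
from h import *
f0=env.current_ft_force()
for g in np.arange(.052,.0255,-.002):
    env.command_gripper(g,33)
    print(round(g,3),round(env.current_clock(),2),round(env.current_finger_gap(),4),round(env.current_finger_force(),1),(env.current_ft_force()-f0).round(2))
env.command_gripper(.02,33); env.hold(.2)
print(env.current_clock(),env.current_finger_gap(),env.current_finger_force(),(env.current_ft_force()-f0).round(2))
d=grab('scene')
cv2.imwrite('pics/sq.png',cv2.resize(d['img'][215:305,300:420],(800,600),interpolation=cv2.INTER_CUBIC))
E
```

```text
0.052 10.01 0.0518 9.2 [-0.51  0.75 -0.35]
0.05 10.28 0.05 9.5 [-0.72  0.44 -0.19]
0.048 10.56 0.0482 13.1 [0.14 0.81 1.02]
0.046 10.83 0.0463 13.9 [0.04 1.45 1.91]
0.044 11.11 0.0444 14.7 [-0.57  1.18  2.69]
0.042 11.38 0.0423 15.0 [0.15 0.25 0.71]
0.04 11.66 0.0402 15.5 [-0.98  1.34  2.49]
0.038 11.93 0.0382 16.0 [ 0.21  0.55 -0.46]
0.036 12.21 0.036 16.5 [-0.77  0.92  0.15]
0.034 12.48 0.0338 17.3 [ 0.13  0.94 -0.68]
0.032 12.76 0.0322 18.3 [ 0.25  1.21 -0.2 ]
0.03 13.03 0.0301 20.0 [ 0.22  0.33 -0.71]
0.028 13.31 0.0282 22.6 [0.21 0.08 0.75]
0.026 13.53 0.0277 32.9 [ 0.39  1.34 -0.04]
13.9417 0.027703055814167665 32.905579805374146 [ 0.28  1.38 -0.29]
```

View pics/sq.png

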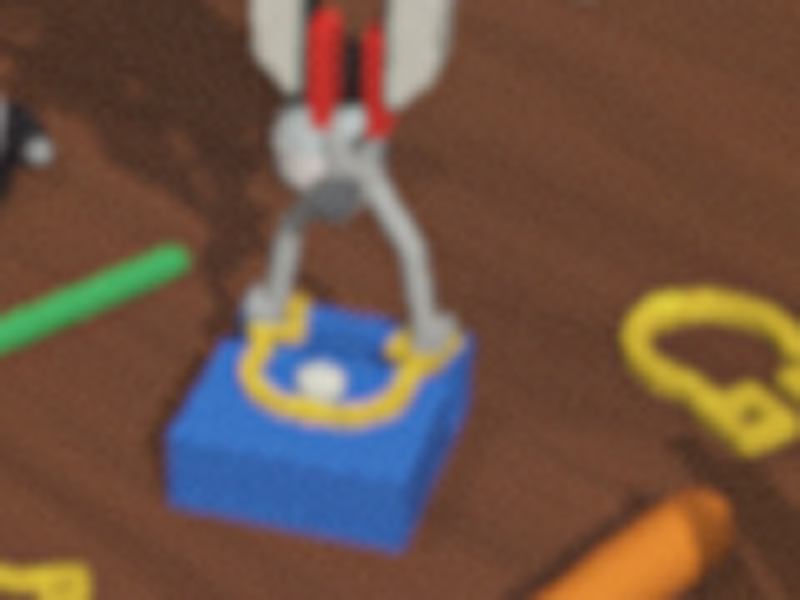

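The ring is wide open, with its eyelets at crop (285,325) and (430,345). I lift it and carry it above the axle.

```bash
python3 - <<'E'
from h import *
s=dict(np.load('pics/scene_last.npz')); t=dict(np.load('pics/top_last.npz'))
for n,d in (('scene',s),('top',t)):
    P=cloud(d); p=P[(np.abs(P[...,0]-.498)<.03)&(np.abs(P[...,1]+.253)<.03)&(P[...,2]>.0915)&(P[...,2]<.098)]
    print(n,len(p),np.median(p,0).round(4),((np.percentile(p,2,0)+np.percentile(p,98,0))/2).round(4),(np.percentile(p,98,0)-np.percentile(p,2,0)).round(4))
A=np.array([.4975,-.2530]); B=A-off(29,.0225)
env.movel([.4782,-.0150,.170],feed=.04); env.movel([.4782,-.0150,.245],feed=.1)
env.movel([*B,.245],feed=.12); env.hold(.3)
T=env.current_tool_pos(); print(env.current_clock(),T,np.round(env.current_joint_positions(),2),env.current_finger_gap(),env.current_finger_force())
d=grab('scene'); grab('top')
P=cloud(d); H=cv2.cvtColor(d['img'],cv2.COLOR_BGR2HSV)
m=(H[...,0]>20)&(H[...,0]<35)&(H[...,1]>120)&(P[...,2]>.10)&(P[...,2]<.16)&(np.abs(P[...,1]+.253)<.07)&(np.abs(P[...,0]-.49)<.07)
p=P[m]; q=(p[:,:2]-A)@np.array([[np.cos(np.radians(29)),-np.sin(np.radians(29))],[np.sin(np.radians(29)),np.cos(np.radians(29))]])
print('ring in axle frame',len(p),q.min(0).round(4),q.max(0).round(4),'z',p[:,2].min(),p[:,2].max(),np.median(p[:,2]))
c=np.linalg.lstsq(np.c_[q,np.ones(len(q))],p[:,2],rcond=None)[0]; print('plane',c.round(4))
cv2.imwrite('pics/ax.png',cv2.resize(d['img'][150:255,215:355],(800,600),interpolation=cv2.INTER_CUBIC))
E
```

```text
scene 60 [ 0.5002 -0.2499  0.0928] [ 0.4995 -0.2513  0.0933] [0.0343 0.0315 0.0034]
top 210 [ 0.4958 -0.2525  0.0938] [ 0.496  -0.2523  0.0944] [0.0343 0.0351 0.0054]
18.2167 [ 0.47785904 -0.26371834  0.24501259] [-0.21  0.37  0.84  1.8  -0.3   1.11 -0.33] 0.027291531930838858 32.90546894073486
ring in axle frame 150 [-0.0352 -0.0331] [0.0342 0.0391] z 0.1272925386486985 0.13815272000551965 0.133190719542884
plane [-0.0541 -0.0008  0.1333]
```

View pics/ax.png

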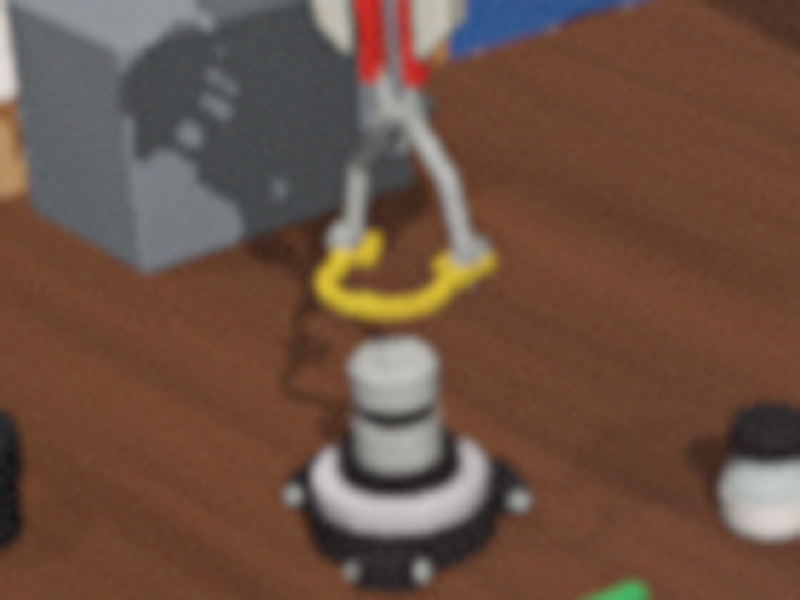

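The ring hangs level on the pliers above the axle, crop hoop x 313–497, bottom at y 318; the axle is at x 348–441. I get the ring-to-axle offset by fitting both outlines in this one image.

```bash
cat > fit.py <<'E'
from h import *
from scipy.optimize import minimize
K=4
def pj(P,d):
    w=np.linalg.inv(d['world_from_camera']); c=np.c_[P,np.ones(len(P))]@w.T
    return cv2.projectPoints((c[:,:3]*[1,-1,-1]).reshape(-1,1,3).copy(),np.zeros(3),np.zeros(3),d['mtx'],d['D'])[0].reshape(-1,2)
def render(polys,d,box):
    u0,v0,u1,v1=box; m=np.zeros(((v1-v0)*K,(u1-u0)*K),np.uint8)
    for P in polys:   # convex pieces
        k=(pj(P,d)-[u0,v0]+.5)*K-.5
        cv2.fillConvexPoly(m,cv2.convexHull((k*16).round().astype(np.int32)),255,shift=4)
    return cv2.GaussianBlur(cv2.resize(m,(u1-u0,v1-v0),interpolation=cv2.INTER_AREA).astype(np.float32)/255,(0,0),.6)
def prism(q,z0,z1): return np.r_[np.c_[q,np.full(len(q),z0)],np.c_[q,np.full(len(q),z1)]]
def ring(x,y,z,deg,ang=.25,ri=.019,ro=.0235):
    out=[]
    for s in (1,-1):
        pcs=[]
        th=np.radians(np.linspace(0,142,20))
        for a,b in zip(th[:-1],th[1:]): pcs.append(np.array([[r*np.cos(t),s*r*np.sin(t)] for t in (a,b) for r in (ri,ro)]))
        cx,cy=-.032,.014; lx=[-.042,-.037,-.027,-.022]; ly=[.0045,.0095,.0185,.0235]
        for i in range(3):
            for j in range(3):
                if (i,j)!=(1,1): pcs.append(np.array([[a,s*b] for a in lx[i:i+2] for b in ly[j:j+2]]))
        c,n=np.cos(-s*ang),np.sin(-s*ang)
        for p in pcs:
            p=p-[.022,0]; p=p@np.array([[c,n],[-n,c]])+[.022,0]
            g=np.radians(deg); p=p@np.array([[np.cos(g),np.sin(g)],[-np.sin(g),np.cos(g)]])+[x,y]
            out.append(prism(p,z,z+.005))
    return out
t=np.linspace(0,2*np.pi,40); cir=np.c_[np.cos(t),np.sin(t)]
def axle(x,y,z0=.052): return [prism(cir*.020+[x,y],z0,.0905),np.r_[np.c_[cir*.020+[x,y],np.full(40,.0905)],np.c_[cir*.0175+[x,y],np.full(40,.094)]]]
def fit(f,x0,obs,w,d,box,steps):
    cost=lambda v:float((w*(render(f(x0+v*steps),d,box)-obs)**2).sum())
    n=len(x0); s=np.r_[[np.zeros(n)],np.eye(n)*2]
    r=minimize(cost,np.zeros(n),method='Nelder-Mead',options=dict(initial_simplex=s,xatol=.02,fatol=1e-3,maxiter=250))
    return x0+r.x*steps,r.fun,cost(np.zeros(n))
E
cat > f1.py <<'E'
from fit import *
d=dict(np.load('pics/scene_last.npz')); B,G,Rr=[d['img'][...,i].astype(np.float32) for i in range(3)]
H=cv2.cvtColor(d['img'],cv2.COLOR_BGR2HSV)
# ring
box=(262,184,310,212); sl=np.s_[box[1]:box[3],box[0]:box[2]]
yl=np.clip((G-B)[sl]/np.percentile((G-B)[sl],97),0,1); bg=np.median(yl); yl=np.clip((yl-bg)/(1-bg),0,1)
gr=(H[sl][...,1]<110)&(H[sl][...,2]>90); w=1-cv2.dilate(gr.astype(np.uint8),np.ones((3,3))).astype(np.float32)
S=np.array([.001,.001,.001,.02,.001])
f=lambda v:ring(v[0],v[1],v[2],29,v[3],.019,v[4])
x0=np.array([.4975,-.253,.131,.25,.0235]); x0[:2]+=off(29,.0045)
r,c,c0=fit(f,x0,yl,w,d,box,S); print('ring',r.round(4),c,c0)
rr=r
# axle
box=(270,205,300,236); sl=np.s_[box[1]:box[3],box[0]:box[2]]
ob=np.clip((130-H[sl][...,1].astype(float))/70,0,1)
w=np.ones_like(ob,np.float32); w[(H[sl][...,2]<70)]=0; w[-7:]=0
r,c,c0=fit(lambda v:axle(v[0],v[1]),np.array([.4985,-.252]),ob,w,d,box,np.array([.001,.001])); print('axle',r.round(4),c,c0)
m=rr[:2]-off(29,.0045); print('clip_mid - axle in ring frame',off(-29,*(m-r)).round(4))
E
python3 f1.py
```

```text
ring [ 0.5002 -0.2501  0.131   0.237   0.0282] 4.0787811279296875 17.456674575805664
axle [ 0.4961 -0.2547] 39.076334901068066 42.84276872475963
clip_mid - axle in ring frame [0.0014 0.0021]
```

```bash
cat > f2.py <<'E'
from fit import *
d=dict(np.load('pics/scene_last.npz')); I=d['img'].astype(np.float32)
box=(270,203,300,236); sl=np.s_[box[1]:box[3],box[0]:box[2]]
B,G,R=[I[sl][...,i] for i in range(3)]
print('V');  print(R[::3,:].astype(int)[:, ::2]); print((R-B)[::3,::2].astype(int))
ob=np.clip(1-(R-B)/45,0,1)
w=np.ones_like(ob); w[-9:]=0; w[(R<85)&(R-B<25)]=0; w[:3]=0
for x0 in ([.4985,-.252],[.495,-.255]):
    r,c,c0=fit(lambda v:axle(v[0],v[1]),np.array(x0),ob,w,d,box,np.array([.001,.001])); print('axle',r.round(4),c,c0)
m=render(axle(*r),d,box); print(((ob-m)*w*10).round().astype(int)[::2])
E
python3 f2.py
```

```text
V
[[ 84 137 184 203 210 210 206 207 203 201 184 140 105 104 104]
 [112 108 104 103 103 115 128 127 122 110 109 109 111 106 106]
 [ 95  99 111 110 113 113 124 140 152 134 109 108 108 110 111]
 [ 84 100 110 135 178 178 183 188 188 188 158 110 107 107 107]
 [112 109 109 136 177 190 188 192 194 185 149 105 104 104 107]
 [103 112 112 109 143 162 170 171 171 163 136 109 105 103 107]
 [103  86  80  86 101 133 146 150 142 109  98 122 114 110 106]
 [100  81  78 101 132 120  88  92 108 138 137 105 111 114 114]
 [109  99  73  67 133 162 169 172 178 167 147  79  77 146 129]
 [133 185 100  50 113 151 165 169 170 164 126  62  61 171 183]
 [183 203 146  48  41  54  74  80  71  52  40  43 117 182 182]]
[[ 48  96 136 151 152 154 154 152 152 150 132  92  60  55  60]
 [ 61  59  58  59  66  77  84  83  75  63  62  60  61  60  56]
 [ 50  58  61  65  46  20  15  15  15  27  53  58  61  60  61]
 [ 45  57  62  25   9   6   7   6   6   6  10  50  59  57  60]
 [ 62  62  61  15   5   6   5   4   5   6   6  40  60  62  59]
 [ 58  64  64  26   3   5   6   6   5   5   6  45  58  58  58]
 [ 57  50  46  31   4   4 
[... 1324 characters left out ...]
1 -3 -4 -1  0
   0  0  0  0  0  0]
 [ 0  0  0  0  0  1  1 -1 -2 -1  0  0  0  0  0  0  0  0 -1 -1 -2 -2  0  0
   0  0  0  0  0  0]
 [ 0  0  0  0  0  2  0  0 -1 -1 -1 -1 -1 -1 -1 -1 -1 -1 -1 -1 -1  0  5  3
   0  0  0  0  0  0]
 [ 0  0  0  0  0  0  0  0  0  0  0  0  0  0  0  0  0  0  0  0  0  0  0  0
   0  0  0  0  0  0]
 [ 0  0  0  0  0  0  0  0  0  0  0  0  0  0  0  0  0  0  0  0  0  0  0  0
   0  0  0  0  0  0]
 [ 0  0  0  0  0  0  0  0  0  0  0  0  0  0  0  0  0  0  0  0  0  0  0  0
   0  0  0  0  0  0]
 [ 0  0  0  0  0  0  0  0  0  0  0  0  0  0  0  0  0  0  0  0  0  0  0  0
   0  0  0  0  0  0]
 [ 0  0  0  0  0  0  0  0  0  0  0  0  0  0  0  0  0  0  0  0  0  0  0  0
   0  0  0  0  0  0]]
```

```bash
cat > f3.py <<'E'
from fit import *
def ringfit(d,C,z):
    I=d['img'].astype(np.float32); c=pj(np.array([[*C,z]]),d)[0].round().astype(int)
    box=(c[0]-24,c[1]-14,c[0]+26,c[1]+14); sl=np.s_[box[1]:box[3],box[0]:box[2]]
    H=cv2.cvtColor(d['img'],cv2.COLOR_BGR2HSV)[sl]; B,G=I[sl][...,0],I[sl][...,1]
    yl=G-B; bg=np.median(yl); yl=np.clip((yl-bg)/(np.percentile(yl,97)-bg),0,1)
    w=1-cv2.dilate(((H[...,1]<110)&(H[...,2]>90)&(np.arange(H.shape[0])[:,None]<16)).astype(np.uint8),np.ones((3,3))).astype(np.float32)
    res=[]
    for ro in (.024,.025,.0265):
        x0=np.array([*(C+off(29,.0045)),z]); 
        r,c,_=fit(lambda v:ring(v[0],v[1],v[2],29,.24,.019,ro),x0,yl,w,d,box,np.ones(3)*.001)
        m=r[:2]-off(29,.0045); print(ro,m.round(4),r[2].round(4),round(c,2)); res.append((c,*m,r[2]))
    return np.array(min(res)[1:])
if __name__=='__main__':
    d=dict(np.load('pics/scene_last.npz')); A=np.array([.4974,-.2532])
    m=ringfit(d,np.array([.4975,-.253]),.131); print('offset in ring frame',off(-29,*(m[:2]-A)).round(4))
E
python3 f3.py
```

```text
0.024 [ 0.4984 -0.2515] 0.1305 12.85
0.025 [ 0.4983 -0.2521] 0.1304 9.22
0.0265 [ 0.4969 -0.252 ] 0.1309 5.72
offset in ring frame [0.0001 0.0013]
```

```bash
python3 - <<'E'
from f3 import *
A=np.array([.4975,-.2530]); B=A-off(29,.0225)+off(29,0,-.0009)
env.movel([*B,.213],feed=.05); env.hold(.4)
T=env.current_tool_pos(); print(env.current_clock(),T.round(4),env.current_ft_force().round(2))
d=grab('scene'); A2=np.array([.4974,-.2532])
m=ringfit(d,A2,.099); print('offset in ring frame',off(-29,*(m[:2]-A2)).round(4))
cv2.imwrite('pics/ax2.png',cv2.resize(d['img'][180:240,244:324],(800,600),interpolation=cv2.INTER_CUBIC))
E
```

```text
19.5083 [ 0.4783 -0.2647  0.2131] [ 0.52 -0.08 -1.86]
0.024 [ 0.4996 -0.2519] 0.0983 9.12
0.025 [ 0.4988 -0.2521] 0.0985 7.62
0.0265 [ 0.4983 -0.2524] 0.0987 6.1
offset in ring frame [0.0011 0.0002]
```

View pics/ax2.png

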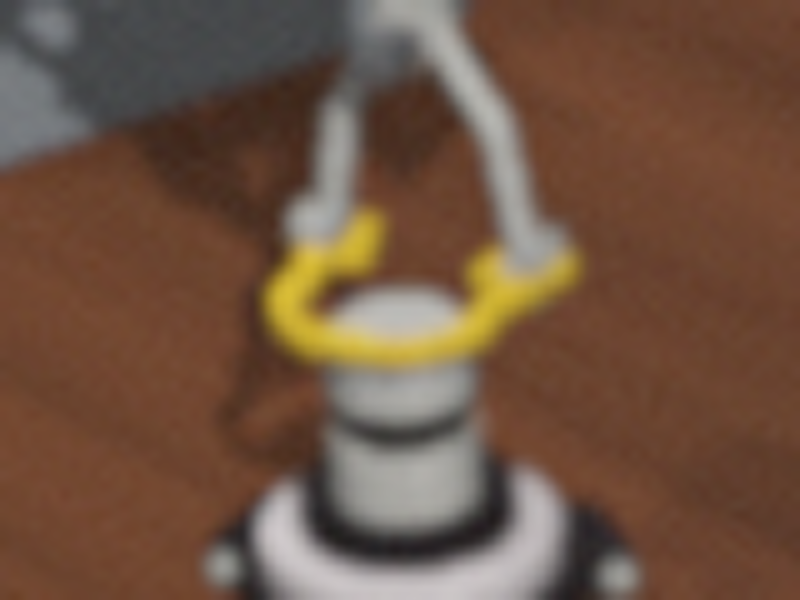

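The ring is centred over the axle top: hoop at (270–580, 300), axle at (325–475, 290), gap visible all round. Small correction, then down with contact detection.

```bash
python3 - <<'E'
from f3 import *
A=np.array([.4975,-.2530]); B=A-off(29,.0225)+off(29,-.0005,-.0010)
env.movel([*B,.212],feed=.03); env.hold(.3); f0=env.current_ft_force(); t0=env.current_ft_torque()
c=False
for z in (.2,.19,.1817):
    c=env.movel([*B,z],feed=.02,contact_N=2.5); env.hold(.2)
    print(c,round(env.current_clock(),2),env.current_tool_pos().round(4),(env.current_ft_force()-f0).round(2),(env.current_ft_torque()-t0).round(3))
    if c: break
d=grab('scene'); A2=np.array([.4974,-.2532])
m=ringfit(d,A2,env.current_tool_pos()[2]-.114); print('offset in ring frame',off(-29,*(m[:2]-A2)).round(4),m,env.current_finger_gap())
a=cv2.resize(d['img'][190:244,248:320],(800,600),interpolation=cv2.INTER_CUBIC)
cv2.imwrite('pics/fin.png',a)
E
```

```text
False 21.06 [ 0.4779 -0.2651  0.2001] [ 0.78 -0.31  0.23] [ 0.019 -0.015 -0.011]
False 21.91 [ 0.478  -0.2651  0.1901] [-0.72  1.34 -0.02] [ 0.054 -0.034  0.031]
False 22.68 [ 0.4779 -0.2651  0.1818] [-1.15  0.49 -0.53] [-0.012  0.02  -0.011]
0.024 [ 0.4992 -0.253 ] 0.0678 7.3
0.025 [ 0.498  -0.2527] 0.0677 4.53
0.0265 [ 0.4974 -0.2524] 0.0681 2.33
offset in ring frame [0.0004 0.0007] [ 0.49742431 -0.25242569  0.06806145] 0.027432391742800467
```

View pics/fin.png

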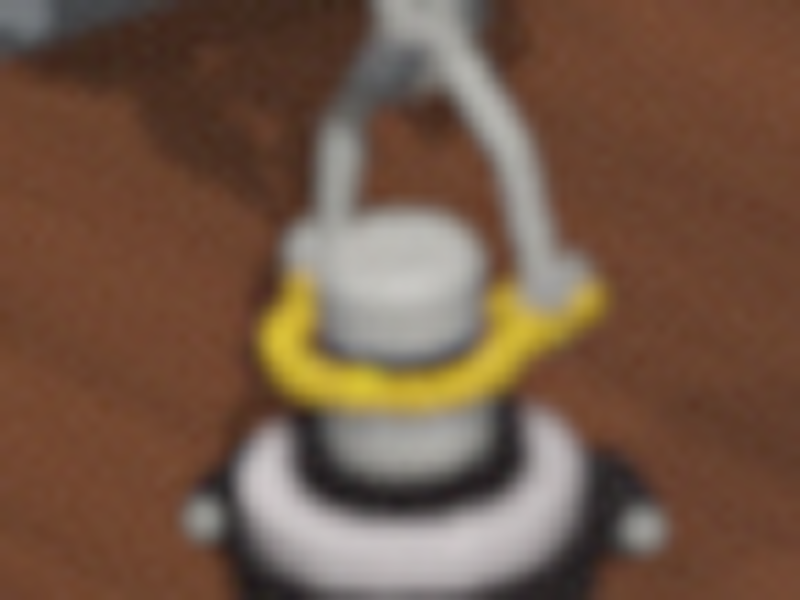

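The ring surrounds the axle at the dark groove. Its inner edges, near x 312 and 487, leave even gaps to the axle at 320–480, and there was no contact on the way down. The remaining offset is under 1 mm, so I hand in.

```bash
python3 -c "
from plant import env
print(env.current_finger_force(),env.current_clock()); print(env.hand_in())"
```

```text
32.90540814399719 22.725
the job is handed in; nothing more can be done
None
```

I handed the job in at 22.7 s: the pliers hold the snap ring squeezed wide open around the axle at the groove, within about 1 mm of centre by the last camera measurement and with no contact felt on the way down. The verdict was not shown.

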